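# Put the mixed-up reagent bottles back in their own drip dishes

### The arm

A 7-joint arm with a two-finger parallel gripper is mounted at the origin on the work surface. World frame = base frame: x ahead of the robot, y to its left, z up, the work surface at z = 0. Lengths are in m, angles in rad, forces in N, time in s.
With the tool pointing down it reaches from about 0.425 to 0.925 m from the base axis. Payload 6.8 kg.
Tool frame: the origin (TCP) lies midway between the tips of the shut fingers; the grasp point (between the pads) lies 19 mm behind it; z points along the fingers, x is the direction in which the jaws open and shut, and the axes are right-handed (so a half turn about z gives the same grasp; the last joint's range is limited). The gripper opens to 85 mm and grips with 20 to 120 N. Pads are 22 mm wide; open, the fingers measure 114 mm over their backs; the gripper's body (76 mm by 85 mm) begins 54 mm behind the grasp point. The pads swing forward as they close: fully open they stand 13 mm farther back than shut.
Start: joints at [-1.292, 0.477, 0.022, 1.555, -0.011, 1.109, -0.083], TCP at [0.255, 0.625, 0.205] pointing down, gripper open.
Joint ranges: [-2.96, 2.96], [-0.34, 2.1], [-1.41, 1.46], [0.24, 2.44], [-1.37, 4.51], [0.17, 1.92], [-2.96, 2.96]. Speed limits (rad/s): [2.39, 2.39, 3.14, 3.14, 3.14, 3.14, 3.14].

### API

Orientations are given as a unit quaternion [w, x, y, z].
In Python, from station import bot, imaging, nets gives the robot as it stands. The module is installed in compiled form; this text tells all that it offers.
- The arm moves only by the tool apply_moves, never from a script. Its argument "moves" is text: rows parted by semicolons, each of 7 numbers parted by spaces: the gripper command: -1 is fully open, 1 is shut, values between are in proportion, then the shift along the tool's x, y, z normalised to -1 to 1, where 1 is 120 mm, then the turn, a rotation vector about the tool's x, y, z normalised to -1 to 1, where 1 is 4 degrees. In form: hand dx dy dz rx ry rz; .... A call has 1 to 12 rows; each row shifts and turns the commanded pose from where the row before left it, along the tool's axes as they then stand; what a row does not reach is not made up. A row lasts 1/12 s, in which the tool goes at most 41.7 mm and 7.16 degrees, less where a joint would pass 70% of its speed; a pose out of reach is approached as far as the arm can. A call with a number of a shift or a turn outside -1 to 1 is refused whole. A call with a gripper value outside its range is refused whole. The fingers move at their own pace and stop on an object; "force" is the grip in N (left out, the last holds). Time passes only in rows, so rows that do not move let the fingers close. It gives the time, the measured TCP pose, the force and the opening at its end, in the units of the state.
- bot.get_obs(): the state, without advancing time (a new reading comes with each control period).
- imaging.read_camera(name): name is "scene" or "top" or "wrist"; returns a dict with "image" (480x640x3 uint8, red, green, blue), "fx", "fy", "cx", "cy" (pixels), "dist_coeffs" ([k1, k2, p1, p2, k3] as OpenCV has them; the pictures are not rectified), "view" (4x4, takes a point from world to camera coordinates); the wrist camera has in their place "mount" (4x4, takes a point from camera to tool coordinates, whose origin is the TCP and whose axes are the tool frame's). Camera axes: x right, y down, z forward; pixel columns grow to the right and rows downward; lengths in m; the calibration is good to about 2 mm. A picture is of the moment at which its call begins: read the wrist's pose just before it. There is no depth.
- bot.hand_in(): hands the job in, once; it reports no verdict.
Trained networks look in a picture, given as the dict that the camera call returned (one of the last four; its "shot" number tells which), for a name from the list of things; names that differ only in an ending like _2 or _b are one class to them, and where a whole thing is asked for, a point or a joint stands for the part that bears it (a point fixed in the world has none). Each returns a list of dicts, best first, with "score" (0 to 1); they miss things now and then, are a little off and sometimes report something else, mostly with a low value. They report only what shows in the picture. A call takes as long as a camera call. They do not tell look-alikes from the thing itself.
- nets.spot_in(picture, name): "rect" ([left, top, right, bottom] in pixels, round what is visible of it).
- nets.outline_of(picture, name): "region" (480x640 bool, what is visible of it) and "rect" ([left, top, right, bottom] in pixels, round what is visible of it).
- nets.spot_point(picture, name): "location" ([column, row] in pixels: a listed point, or the origin of a listed thing).
The state is a dict: "t": time; "q": joint angles; "joint_vel": joint speeds; "joint_torque": joint torques, N m; "eef_pos": TCP position; "tool_rot": TCP orientation; "contact_force": force on the tool from outside, world axes, zero at the start; "torque": the same for the moment, N m; "gripper_width": opening from 0.0 (shut) to 1.0 (fully open).
Only numpy, scipy, OpenCV 4.12 (cv2) and the standard library are available. Lean on these libraries where they do the work, as an engineer would, in place of code of your own. Each camera call takes 0.05 s, during which the arm holds its last target.

### The job

The three reagent bottles have been put back in each other's drip dishes: rearrange them so that each stands upright, flat on the floor of the dish with the colour of its cap. Use the spare grey dish to park a bottle on the way, and leave it empty at the end; no bottle may be stood on the bare bench, knocked over or dropped. Leave the vial, the timer and the tip box where they are.

Things in the scene. Friction and masses are not known exactly. Their poses are not given: they have to be found in the camera images.
- bottle_pink: loose round white reagent bottle with a pink screw cap and a pink band, about 90 g, 95 mm tall: body 44 mm in diameter up to 50 mm, tapering to a 24 mm neck at 62 mm, cap 30 mm in diameter from 66 to 95 mm above its underside; stands upright in a dish of another colour at the start; origin at the centre of its underside, z up along the bottle; the easy grasp is from above round the cap (centre 81 mm above the origin), any yaw
- bottle_blue: loose round white reagent bottle with a blue screw cap and a blue band, about 90 g, 95 mm tall: body 44 mm in diameter up to 50 mm, tapering to a 24 mm neck at 62 mm, cap 30 mm in diameter from 66 to 95 mm above its underside; stands upright in a dish of another colour at the start; origin at the centre of its underside, z up along the bottle; the easy grasp is from above round the cap (centre 81 mm above the origin), any yaw
- bottle_yellow: loose round white reagent bottle with a yellow screw cap and a yellow band, about 90 g, 95 mm tall: body 44 mm in diameter up to 50 mm, tapering to a 24 mm neck at 62 mm, cap 30 mm in diameter from 66 to 95 mm above its underside; stands upright in a dish of another colour at the start; origin at the centre of its underside, z up along the bottle; the easy grasp is from above round the cap (centre 81 mm above the origin), any yaw
- dish_pink: fixed round pink drip dish stuck to the bench, 84 mm outside, 70 mm inside diameter, rim 11 mm high, inner floor 5 mm above the bench; origin at the centre of its underside, on the bench; round, so its yaw means nothing; home of the pink-capped bottle
- dish_blue: fixed round blue drip dish stuck to the bench, 84 mm outside, 70 mm inside diameter, rim 11 mm high, inner floor 5 mm above the bench; origin at the centre of its underside, on the bench; round, so its yaw means nothing; home of the blue-capped bottle
- dish_yellow: fixed round yellow drip dish stuck to the bench, 84 mm outside, 70 mm inside diameter, rim 11 mm high, inner floor 5 mm above the bench; origin at the centre of its underside, on the bench; round, so its yaw means nothing; home of the yellow-capped bottle
- dish_grey: fixed round dark grey drip dish stuck to the bench, 84 mm outside, 70 mm inside diameter, rim 11 mm high, inner floor 5 mm above the bench; origin at the centre of its underside, on the bench; round, so its yaw means nothing; the spare, empty at the start
- vial: bystander: small loose amber glass vial with a black cap, 28 mm in diameter, 47 mm tall; origin at the centre of its underside
- timer: bystander: loose flat white lab timer, 64 x 64 x 20 mm, lying on the bench; origin at the centre of its underside
- tip_box: bystander: loose pale grey pipette-tip box with a green top and white tips, 110 (x) x 76 (y) x 44 mm; origin at the centre of its underside
Mind the look-alikes: they are no part of the job. What is shaped like the bottle_yellow but green is not meant.

How it is judged:
At the end, for the whole second after the job is handed in: Each bottle stands released, upright (within 4.5 degrees) and at rest on the floor of the dish of its own colour (its centre within 14.5 mm of the dish's centre, which is anywhere inside the rim); the grey dish is thus empty (horizontal distance between bottle_pink and dish_pink below 0.0145 m and height (world z) of bottle_pink between 0.003 and 0.0075 m and angle between each of bottle_pink, bottle_blue, bottle_yellow's own z axis and vertical below 0.08 rad and linear speed of each of bottle_pink, bottle_blue, bottle_yellow below 0.02 m/s and horizontal distance between bottle_blue and dish_blue below 0.0145 m and height (world z) of bottle_blue between 0.003 and 0.0075 m and horizontal distance between bottle_yellow and dish_yellow below 0.0145 m and height (world z) of bottle_yellow between 0.003 and 0.0075 m); the robot touches nothing.
It fails at once if a bottle is stood on the bare bench (height (world z) of any of bottle_pink, bottle_blue, bottle_yellow below 0.002 m).
It fails at once if a bottle is knocked over (tilted beyond 40 degrees) (angle between any of bottle_pink, bottle_blue, bottle_yellow's own z axis and vertical above 0.7 rad).
It fails at once if a bottle is dropped (falls free by more than about 25 mm) ((linear speed of bottle_pink above 0.7 m/s and contact force between the fingers and bottle_pink below 0.05 N) or (linear speed of bottle_blue above 0.7 m/s and contact force between the fingers and bottle_blue below 0.05 N) or (linear speed of bottle_yellow above 0.7 m/s and contact force between the fingers and bottle_yellow below 0.05 N)).
It fails at once if the vial, the timer or the tip box is shifted by more than 25 mm (distance of any of vial, timer, tip_box from where it was at the start of the episode above 0.025 m).
It also fails if it takes over 96 s, if anything falls off the work surface, if the arm or the gripper's body presses on something with over 40 N, if the wrist force passes 120 N, or if a joint passes its speed limit or range.

## Working session

There is one attempt and no reset: what is moved stays moved. The work goes in short steps, Python scripts to look and compute and a tool call to move; the robot and the scene stay as the last step left them, time stands still between calls to the robot, and variables do not carry over. Pictures are saved under pics/ and viewed, and the job is handed in when it is done.

Besides the shell and the picture viewer there is one more tool, called after "Request:" by a JSON object that holds its "method" and its "body". apply_moves: Moves the arm, as the interface text tells. Scaled input: -1 to 1 covers 120 mm each way for a shift and 4 degrees each way for a turn. Its arguments: {"type":"object","properties":{"moves":{"type":"string"},"force":{"type":"number"}},"required":["moves"]}

```bash
mkdir -p pics; cat > h.py <<'E'
from station import bot, imaging, nets
import numpy as np, cv2
def und(p,px):
    K=np.array([[p['fx'],0,p['cx']],[0,p['fy'],p['cy']],[0,0,1.]])
    return cv2.undistortPoints(np.array([[px]],float),K,np.array(p['dist_coeffs'],float))[0,0]
def ray(p,px,z,view=None):
    V=np.array(p['view']) if view is None else view
    T=np.linalg.inv(V); u=und(p,px)
    d=T[:3,:3]@np.array([u[0],u[1],1]); o=T[:3,3]
    return o+d*(z-o[2])/d[2]
def proj(p,P):
    V=np.array(p['view']);K=np.array([[p['fx'],0,p['cx']],[0,p['fy'],p['cy']],[0,0,1.]])
    r,_=cv2.Rodrigues(V[:3,:3]);return cv2.projectPoints(np.array([P],float),r,V[:3,3],K,np.array(p['dist_coeffs'],float))[0][0,0]
E
python3 - <<'E'
from h import *
o=bot.get_obs();print({k:np.round(v,3).tolist() for k,v in o.items()})
for c in("top","scene"):
    p=imaging.read_camera(c);cv2.imwrite(f"pics/{c}0.png",p["image"][:,:,::-1])
    print(c,np.round(np.linalg.inv(p['view'])[:3],3).tolist())
    for n in ["bottle_pink","bottle_blue","bottle_yellow","dish_pink","dish_blue","dish_yellow","dish_grey","vial","timer","tip_box"]:
        r=nets.spot_in(p,n);q=nets.spot_point(p,n)
        for a in r[:2]: print(n,"rect",np.round(a['rect']).tolist(),round(a['score'],2))
        for a in q[:2]:
            z=.005 if 'bottle' in n else 0
            print("   pt",np.round(a['location'],1).tolist(),round(a['score'],2),np.round(ray(p,a['location'],z),3)[:2].tolist())
E
```

```text
{'t': 0.0, 'q': [-1.292, 0.478, 0.022, 1.556, -0.011, 1.109, -0.083], 'joint_vel': [-0.0, 0.001, -0.0, -0.001, 0.002, -0.001, 0.001], 'joint_torque': [-0.0, -59.644, 1.608, -28.119, 0.012, 0.009, -0.0], 'eef_pos': [0.254, 0.625, 0.204], 'tool_rot': [0.001, 0.83, 0.558, -0.001], 'contact_force': [0.578, 0.58, 1.085], 'torque': [-0.0, 0.013, 0.064], 'gripper_width': 1.002}
top [[-0.026, -0.991, 0.134, 0.465], [-1.0, 0.027, 0.003, -0.004], [-0.006, -0.134, -0.991, 0.941]]
bottle_pink rect [359.0, 189.0, 390.0, 218.0] 0.61
   pt [373.3, 211.3] 0.8 [0.631, -0.09]
bottle_blue rect [450.0, 279.0, 491.0, 307.0] 0.8
   pt [463.3, 293.9] 0.58 [0.491, -0.23]
bottle_yellow rect [175.0, 220.0, 212.0, 252.0] 0.87
bottle_yellow rect [166.0, 142.0, 198.0, 178.0] 0.75
   pt [190.1, 167.9] 0.74 [0.713, 0.213]
   pt [198.7, 234.8] 0.64 [0.599, 0.199]
dish_pink rect [173.0, 208.0, 226.0, 263.0] 0.75
   pt [197.3, 234.7] 0.9 [0.6, 0.202]
   pt [368.9, 208.7] 0.29 [0.636, -0.083]
dish_blue rect [345.0, 184.0, 398.0, 237.0] 0.78
   pt [368.2, 209.2] 0.73 [0.636, -0.082]
dish_yellow rect [441.0, 268.0, 493.
[... 1191 characters left out ...]
2]
dish_blue rect [220.0, 224.0, 282.0, 263.0] 0.77
   pt [250.9, 244.7] 0.6 [0.634, -0.085]
   pt [394.3, 362.0] 0.18 [0.6, 0.199]
dish_yellow rect [250.0, 149.0, 301.0, 180.0] 0.58
   pt [245.5, 240.0] 0.73 [0.635, -0.099]
   pt [274.6, 164.0] 0.62 [0.493, -0.237]
dish_grey rect [362.0, 228.0, 419.0, 274.0] 0.77
   pt [388.4, 251.2] 0.59 [0.475, 0.043]
vial rect [322.0, 168.0, 337.0, 202.0] 0.88
   pt [328.6, 197.9] 0.66 [0.472, -0.108]
   pt [251.0, 245.4] 0.53 [0.634, -0.084]
timer rect [168.0, 165.0, 218.0, 198.0] 0.93
   pt [193.5, 189.3] 0.57 [0.642, -0.253]
tip_box rect [211.0, 268.0, 312.0, 354.0] 0.73
   pt [261.7, 317.7] 0.76 [0.696, 0.043]
   pt [395.0, 356.9] 0.27 [0.594, 0.193]
```

View pics/top0.png

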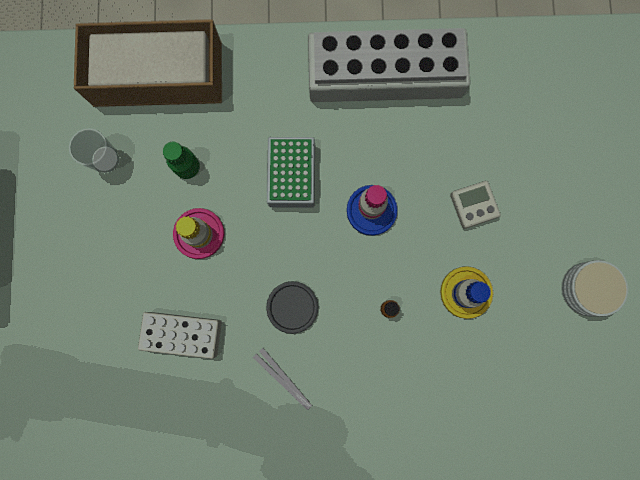

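View pics/scene0.png

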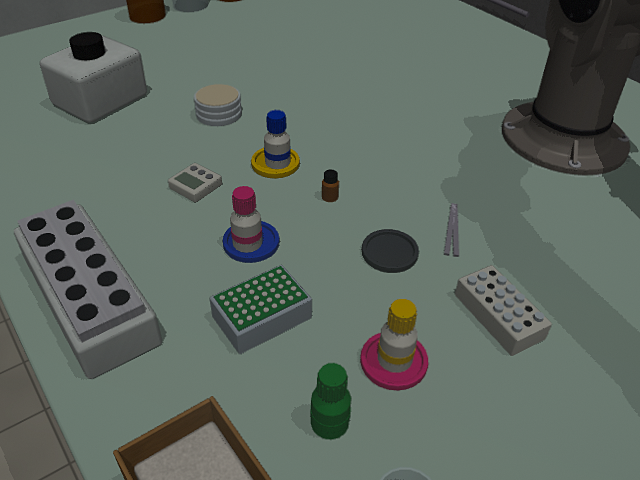

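Top view: the yellow bottle (cap at 188,228) stands in the pink dish. Pink (376,196) stands in the blue dish and blue (478,293) in the yellow dish, and grey is empty at (292,307). The bottle shape at (180,158) is green, so it's the look-alike. Next I'll refine the positions by colour and check an enlarged crop.

```bash
cat > loc.py <<'E'
from h import *
from scipy.optimize import least_squares
HUE={'pink':(160,176),'blue':(110,128),'yellow':(20,33)}
def mask(img,c):
    hsv=cv2.cvtColor(img,cv2.COLOR_RGB2HSV);lo,hi=HUE[c]
    return cv2.inRange(hsv,(lo,130,60),(hi,255,255))
def near(p,m,P,rad):
    n=np.zeros_like(m);u=proj(p,P);cv2.circle(n,tuple(int(round(x)) for x in u),int(rad),255,-1);return m&n
def cap(p,c,xy):
    m=near(p,mask(p['image'],c),[xy[0],xy[1],.086],22)
    n,l,s,ce=cv2.connectedComponentsWithStats(m)
    i=1+np.argmax(s[1:,4]);return ce[i],s[i]
def tri(ps,us):
    f=lambda X:np.concatenate([proj(p,X)-u for p,u in zip(ps,us)])
    r=least_squares(f,[.6,0,.08]);return r.x,np.abs(r.fun).max()
def dish(p,m,z=.008):
    cs,_=cv2.findContours(m,cv2.RETR_EXTERNAL,cv2.CHAIN_APPROX_NONE)
    h=cv2.convexHull(max(cs,key=cv2.contourArea))[:,0]
    P=np.array([ray(p,x,z)[:2] for x in h])
    r=least_squares(lambda v:np.hypot(*(P-v[:2]).T)-v[2],[*P.mean(0),.04],loss='soft_l1',f_scale=.002).x
    return r
E
python3 - <<'E'
from loc import *
ps=[imaging.read_camera(c) for c in("top","scene")]
B={'pink':(.632,-.09),'blue':(.491,-.23),'yellow':(.599,.198)}
D={'pink':(.602,.2),'blue':(.635,-.084),'yellow':(.492,-.231)}
for c in B:
    us=[cap(p,c,B[c]) for p in ps]
    print(c,[ (np.round(u[0],1).tolist(),u[1].tolist()) for u in us],tri(ps,[u[0] for u in us]))
    for p in ps:
        m=mask(p['image'],c); m=near(p,m,[*D[c],.008],40 if p is ps[0] else 42)
        print('  dish',c,np.round(dish(p,m),4))
for p in ps:
    r=nets.outline_of(p,'dish_grey')
    for a in r[:1]: print('grey',a['score'],dish(p,a['region'].astype(np.uint8)*255))
im=ps[0]['image'][130:330,150:510,::-1];cv2.imwrite('pics/crop.png',cv2.resize(im,(792,440),interpolation=cv2.INTER_CUBIC))
E
```

```text
pink [([375.6, 195.6], [365, 185, 22, 23, 358]), ([243.5, 200.0], [232, 186, 24, 29, 557])] (array([ 0.63981103, -0.08660805,  0.08729994]), np.float64(0.31246678224653124))
  dish pink [0.6021 0.1991 0.0416]
  dish pink [0.6017 0.1988 0.0428]
blue [([479.3, 291.8], [468, 282, 22, 21, 342]), ([275.8, 120.9], [267, 110, 19, 24, 346])] (array([ 0.49084149, -0.23392175,  0.08730727]), np.float64(0.49526670453502675))
  dish blue [ 0.6333 -0.087   0.0414]
  dish blue [ 0.6332 -0.0859  0.0438]
yellow [([187.1, 227.1], [176, 216, 24, 23, 379]), ([401.7, 315.9], [388, 299, 29, 35, 818])] (array([0.59975215, 0.19806521, 0.08774046]), np.float64(0.08204165442452904))
  dish yellow [ 0.494  -0.2348  0.0417]
  dish yellow [ 0.4946 -0.2339  0.0443]
grey 0.61 [0.47798193 0.04710341 0.04149647]
grey 0.87 [0.47714276 0.04766753 0.04411608]
```

View pics/crop.png

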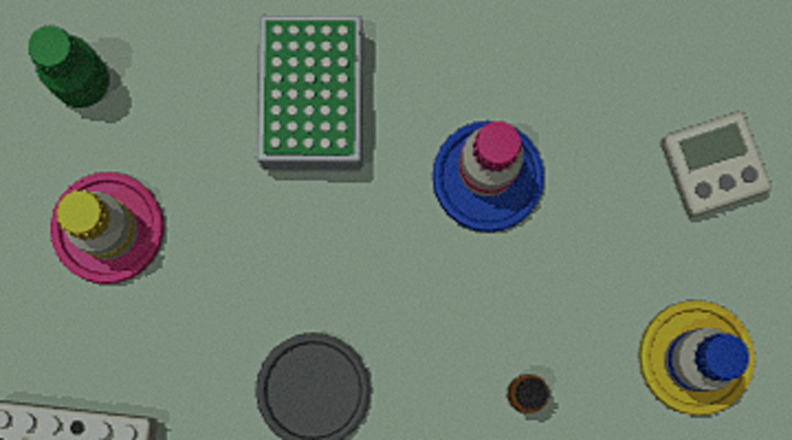

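The crop confirms it: the yellow-capped bottle in the pink dish is the one at crop (85,212), and the green one at (55,55) is the look-alike. Cap heights triangulate to 0.087 m against 0.086 expected. I'll park yellow in grey first, so I need the tool-frame shift.

```bash
cat > go.py <<'E'
import sys
from h import *
from scipy.spatial.transform import Rotation as Ro
def go(x,y,z):
    o=bot.get_obs();q=o['tool_rot'];R=Ro.from_quat([q[1],q[2],q[3],q[0]]).as_matrix()
    d=R.T@(np.array([x,y,z])-o['eef_pos'])
    print('t',round(o['t'],2),'at',np.round(o['eef_pos'],4),'w',round(float(o['gripper_width']),3),'units',np.round(d/.12,3),'mm',np.round(d*1000,1),'rows>=',np.ceil(np.linalg.norm(d)/.04))
    v=Ro.from_matrix(R).as_rotvec(); print('z axis',np.round(R[:,2],4),'x',np.round(R[:,0],3),'F',np.round(o['contact_force'],1))
if __name__=='__main__': go(*map(float,sys.argv[1:4]))
E
python3 go.py .6 .198 .165
```

```text
t 2.3 at [0.2546 0.6251 0.2054] w 0.998 units [-2.211  4.008  0.337] mm [-265.3  481.    40.4] rows>= 14.0
z axis [ 0. -0. -1.] x [0.377 0.926 0.   ] F [ 0.1  0.8 -0.1]
```

Request:
{"method": "apply_moves", "body": {"moves": "-1 -.138 .25 .021 0 0 0;-1 -.138 .25 .021 0 0 0;-1 -.138 .25 .021 0 0 0;-1 -.138 .25 .021 0 0 0;-1 -.138 .25 .021 0 0 0;-1 -.138 .25 .021 0 0 0;-1 -.138 .25 .021 0 0 0;-1 -.138 .25 .021 0 0 0;-1 -.138 .25 .021 0 0 0;-1 -.138 .25 .021 0 0 0;-1 -.138 .25 .021 0 0 0;-1 -.138 .25 .021 0 0 0", "force": 30}}

```text
t: 3.3
eef_pos: [0.514, 0.304, 0.1753]
tool_rot: [-0.0, 0.83, 0.558, 0.0]
contact_force: [1.2, 0.7, -0.0]
gripper_width: 0.999
```

Request:
{"method": "apply_moves", "body": {"moves": "-1 -.138 .25 .021 0 0 0;-1 -.138 .25 .021 0 0 0;-1 -.138 .25 .021 0 0 0;-1 -.138 .25 .021 0 0 0;-1 0 0 0 0 0 0;-1 0 0 0 0 0 0;-1 0 0 0 0 0 0;-1 0 0 0 0 0 0"}}

```text
t: 3.97
eef_pos: [0.5984, 0.2004, 0.1651]
tool_rot: [-0.001, 0.829, 0.559, 0.0]
contact_force: [-0.2, 0.5, 0.7]
gripper_width: 1.004
```

```bash
python3 go.py .6 .198 .066
```

```text
t 3.97 at [0.5984 0.2004 0.1651] w 1.004 units [-0.014  0.02   0.826] mm [-1.7  2.5 99.1] rows>= 3.0
z axis [-5.e-04  9.e-04 -1.e+00] x [0.375 0.927 0.001] F [-0.2  0.5  0.7]
```

Request:
{"method": "apply_moves", "body": {"moves": "-1 -.007 .01 .15 0 0 0;-1 -.007 .01 .15 0 0 0;-1 0 0 .15 0 0 0;-1 0 0 .15 0 0 0;-1 0 0 .15 0 0 0;-1 0 0 .075 0 0 0;-1 0 0 0 0 0 0;-1 0 0 0 0 0 0"}}

```text
t: 4.63
eef_pos: [0.6004, 0.1972, 0.0662]
tool_rot: [-0.0, 0.829, 0.559, -0.0]
contact_force: [-0.8, -0.4, 0.6]
gripper_width: 0.995
```

Request:
{"method": "apply_moves", "body": {"moves": "1 0 0 0 0 0 0;1 0 0 0 0 0 0;1 0 0 0 0 0 0;1 0 0 0 0 0 0;1 0 0 0 0 0 0;1 0 0 0 0 0 0;1 0 0 0 0 0 0;1 0 0 0 0 0 0;1 0 0 0 0 0 0;1 0 0 0 0 0 0", "force": 40}}

```text
t: 5.47
eef_pos: [0.6013, 0.1963, 0.0669]
tool_rot: [0.0, 0.83, 0.558, 0.001]
contact_force: [-1.1, -0.6, 5.8]
gripper_width: 0.321
```

```bash
python3 go.py .6 .198 .19
```

```text
t 5.47 at [0.6013 0.1963 0.0669] w 0.321 units [ 0.01  -0.015 -1.026] mm [   1.2   -1.8 -123.1] rows>= 4.0
z axis [ 1.e-03  5.e-04 -1.e+00] x [0.377 0.926 0.001] F [-1.1 -0.6  5.8]
```

Request:
{"method": "apply_moves", "body": {"moves": "1 0 0 -.03 0 0 0;1 0 0 -.06 0 0 0;1 0 0 -.1 0 0 0;1 0 0 -.13 0 0 0;1 0 0 -.13 0 0 0;1 0 0 -.13 0 0 0;1 0 0 -.13 0 0 0;1 0 0 -.13 0 0 0;1 0 0 -.1 0 0 0;1 0 0 -.06 0 0 0;1 0 0 0 0 0 0;1 0 0 0 0 0 0"}}

```text
t: 6.47
eef_pos: [0.6007, 0.1963, 0.1861]
tool_rot: [-0.0, 0.83, 0.558, 0.0]
contact_force: [0.6, 0.6, -1.3]
gripper_width: 0.323
```

```bash
python3 go.py .4775 .0473 .188; python3 -c "
from h import *
p=imaging.read_camera('scene');cv2.imwrite('pics/s1.png',p['image'][:,:,::-1])"
```

```text
t 6.47 at [0.6007 0.1963 0.1861] w 0.323 units [-1.537 -0.483 -0.016] mm [-184.4  -57.9   -1.9] rows>= 5.0
z axis [ 2.e-04  1.e-04 -1.e+00] x [0.377 0.926 0.   ] F [ 0.6  0.6 -1.3]
```

View pics/s1.png

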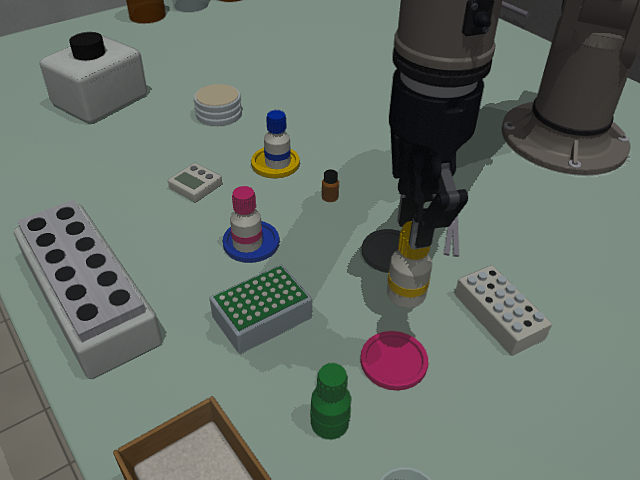

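Yellow is held upright (scene 408,270) and the pink dish is empty. Carrying it to grey.

Request:
{"method": "apply_moves", "body": {"moves": "1 -.08 -.025 0 0 0 0;1 -.15 -.047 0 0 0 0;1 -.18 -.057 0 0 0 0;1 -.18 -.057 0 0 0 0;1 -.18 -.057 0 0 0 0;1 -.18 -.057 0 0 0 0;1 -.18 -.057 0 0 0 0;1 -.18 -.057 0 0 0 0;1 -.15 -.047 0 0 0 0;1 -.077 -.022 0 0 0 0;1 0 0 0 0 0 0;1 0 0 0 0 0 0"}}

```text
t: 7.52
eef_pos: [0.4776, 0.0474, 0.186]
tool_rot: [-0.0, 0.83, 0.558, 0.0]
contact_force: [0.7, -0.3, -0.7]
gripper_width: 0.327
```

```bash
python3 go.py .4775 .0473 .068
```

```text
t 7.52 at [0.4776 0.0474 0.186 ] w 0.327 units [-0.002 -0.     0.983] mm [ -0.2  -0.  118. ] rows>= 3.0
z axis [ 2.e-04  4.e-04 -1.e+00] x [0.378 0.926 0.   ] F [ 0.7 -0.3 -0.7]
```

Request:
{"method": "apply_moves", "body": {"moves": "1 0 0 .08 0 0 0;1 0 0 .14 0 0 0;1 0 0 .14 0 0 0;1 0 0 .14 0 0 0;1 0 0 .14 0 0 0;1 0 0 .14 0 0 0;1 0 0 .1 0 0 0;1 0 0 .05 0 0 0;1 0 0 .03 0 0 0;1 0 0 .02 0 0 0;1 0 0 0 0 0 0;1 0 0 0 0 0 0"}}

```text
t: 8.52
eef_pos: [0.478, 0.0475, 0.0689]
tool_rot: [0.0, 0.83, 0.558, 0.0]
contact_force: [0.2, -0.1, -1.2]
gripper_width: 0.328
```

```bash
python3 go.py .4775 .0473 .067
```

```text
t 8.52 at [0.478  0.0475 0.0689] w 0.328 units [-0.003 -0.004  0.015] mm [-0.4 -0.4  1.9] rows>= 1.0
z axis [ 9.e-04  3.e-04 -1.e+00] x [0.377 0.926 0.001] F [ 0.2 -0.1 -1.2]
```

Request:
{"method": "apply_moves", "body": {"moves": "1 0 0 .01 0 0 0;1 0 0 .01 0 0 0;1 0 0 0 0 0 0"}}

```text
t: 8.77
eef_pos: [0.4784, 0.0473, 0.0669]
tool_rot: [0.0, 0.83, 0.558, 0.001]
contact_force: [-0.8, -0.6, 3.8]
gripper_width: 0.322
```

Request:
{"method": "apply_moves", "body": {"moves": "1 0 0 .008 0 0 0;1 0 0 0 0 0 0"}}

```text
t: 8.93
eef_pos: [0.479, 0.0473, 0.0668]
tool_rot: [0.0, 0.83, 0.558, 0.001]
contact_force: [-3.1, -0.9, 14.1]
gripper_width: 0.323
```

Request:
{"method": "apply_moves", "body": {"moves": "1 0 0 -.007 0 0 0;0.2 0 0 0 0 0 0;0 0 0 0 0 0 0;-.3 0 0 0 0 0 0;-.6 0 0 0 0 0 0;-1 0 0 0 0 0 0;-1 0 0 0 0 0 0;-1 0 0 0 0 0 0;-1 0 0 0 0 0 0;-1 0 0 0 0 0 0;-1 0 0 0 0 0 0"}}

```text
t: 9.85
eef_pos: [0.4775, 0.0473, 0.0659]
tool_rot: [-0.0, 0.83, 0.558, -0.0]
contact_force: [0.5, 0.5, 0.6]
gripper_width: 1.003
```

Request:
{"method": "apply_moves", "body": {"moves": "-1 0 0 -.08 0 0 0;-1 0 0 -.15 0 0 0;-1 0 0 -.15 0 0 0;-1 0 0 -.15 0 0 0;-1 0 0 -.15 0 0 0;-1 0 0 -.1 0 0 0;-1 0 0 0 0 0 0"}}

```text
t: 10.43
eef_pos: [0.4794, 0.0475, 0.1626]
tool_rot: [0.001, 0.83, 0.558, 0.003]
contact_force: [-0.1, 0.2, -0.3]
gripper_width: 0.999
```

```bash
python3 go.py .6398 -.0866 .165; python3 -c "
from h import *
p=imaging.read_camera('scene');cv2.imwrite('pics/s2.png',p['image'][:,:,::-1])"
```

```text
t 10.43 at [0.4794 0.0475 0.1626] w 0.999 units [-0.531  1.66  -0.015] mm [-63.7 199.2  -1.8] rows>= 6.0
z axis [ 0.0051  0.0015 -1.    ] x [0.377 0.926 0.003] F [-0.1  0.2 -0.3]
```

View pics/s2.png

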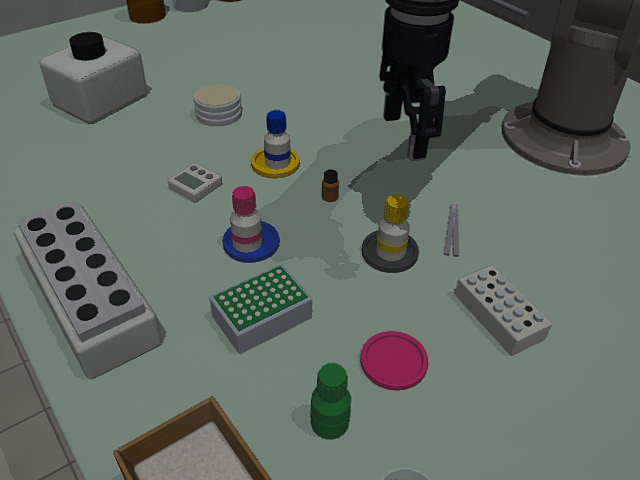

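Yellow stands upright in grey (scene 393,235). Now pink.

Request:
{"method": "apply_moves", "body": {"moves": "-1 -.066 .2075 0 0 0 0;-1 -.066 .2075 0 0 0 0;-1 -.066 .2075 0 0 0 0;-1 -.066 .2075 0 0 0 0;-1 -.066 .2075 0 0 0 0;-1 -.066 .2075 0 0 0 0;-1 -.066 .2075 0 0 0 0;-1 -.066 .2075 0 0 0 0;-1 0 0 0 0 0 0;-1 0 0 0 0 0 0;-1 0 0 0 0 0 0"}}

```text
t: 11.4
eef_pos: [0.637, -0.086, 0.1583]
tool_rot: [-0.001, 0.83, 0.558, -0.001]
contact_force: [-1.3, 0.2, -0.2]
gripper_width: 0.997
```

```bash
python3 go.py .6398 -.0866 .067
```

```text
t 11.4 at [ 0.637  -0.086   0.1583] w 0.997 units [0.004 0.025 0.761] mm [ 0.5  3.  91.3] rows>= 3.0
z axis [-2.4e-03  5.0e-04 -1.0e+00] x [ 0.377  0.926 -0.   ] F [-1.3  0.2 -0.2]
```

Request:
{"method": "apply_moves", "body": {"moves": "-1 0 .025 .08 0 0 0;-1 0 0 .15 0 0 0;-1 0 0 .15 0 0 0;-1 0 0 .15 0 0 0;-1 0 0 .13 0 0 0;-1 0 0 .08 0 0 0;-1 0 0 .02 0 0 0;-1 0 0 0 0 0 0;-1 0 0 0 0 0 0;-1 0 0 0 0 0 0"}}

```text
t: 12.23
eef_pos: [0.6417, -0.0877, 0.0694]
tool_rot: [0.001, 0.83, 0.558, 0.001]
contact_force: [0.2, 0.8, 0.8]
gripper_width: 0.998
```

```bash
python3 go.py .6398 -.0866 .067
```

```text
t 12.23 at [ 0.6417 -0.0877  0.0694] w 0.998 units [ 0.003 -0.018  0.02 ] mm [ 0.3 -2.1  2.4] rows>= 1.0
z axis [ 0.0018 -0.     -1.    ] x [0.377 0.926 0.001] F [0.2 0.8 0.8]
```

Request:
{"method": "apply_moves", "body": {"moves": "-1 0 -.015 .02 0 0 0;1 0 0 0 0 0 0;1 0 0 0 0 0 0;1 0 0 0 0 0 0;1 0 0 0 0 0 0;1 0 0 0 0 0 0;1 0 0 0 0 0 0;1 0 0 0 0 0 0;1 0 0 0 0 0 0;1 0 0 0 0 0 0;1 0 0 0 0 0 0", "force": 40}}

```text
t: 13.15
eef_pos: [0.6395, -0.0872, 0.0663]
tool_rot: [0.0, 0.83, 0.558, 0.0]
contact_force: [0.0, -0.9, 4.4]
gripper_width: 0.323
```

Request:
{"method": "apply_moves", "body": {"moves": "1 0 0 -.03 0 0 0;1 0 0 -.06 0 0 0;1 0 0 -.1 0 0 0;1 0 0 -.13 0 0 0;1 0 0 -.13 0 0 0;1 0 0 -.13 0 0 0;1 0 0 -.13 0 0 0;1 0 0 -.13 0 0 0;1 0 0 -.1 0 0 0;1 0 0 -.06 0 0 0;1 0 0 0 0 0 0;1 0 0 0 0 0 0"}}

```text
t: 14.15
eef_pos: [0.6392, -0.0869, 0.186]
tool_rot: [-0.0, 0.83, 0.558, 0.0]
contact_force: [-1.2, -0.9, -1.0]
gripper_width: 0.323
```

```bash
python3 go.py .6021 .199 .188; python3 -c "
from h import *
p=imaging.read_camera('scene');cv2.imwrite('pics/s3.png',p['image'][:,:,::-1])"
```

```text
t 14.15 at [ 0.6392 -0.0869  0.186 ] w 0.323 units [ 2.09  -1.185 -0.016] mm [ 250.8 -142.2   -1.9] rows>= 8.0
z axis [ 2.e-04  1.e-04 -1.e+00] x [0.377 0.926 0.   ] F [-1.2 -0.9 -1. ]
```

View pics/s3.png

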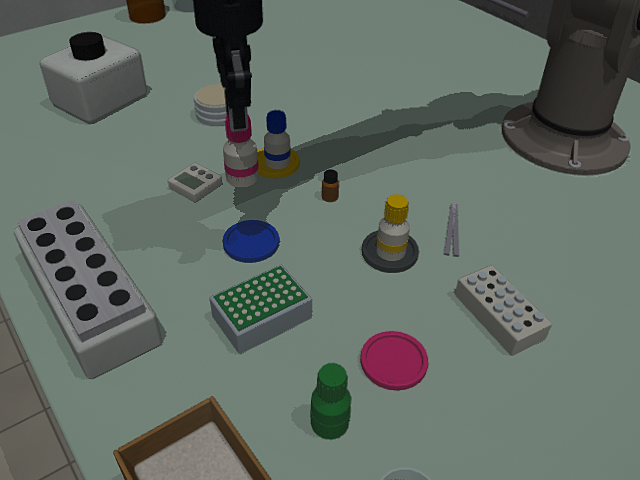

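Pink is held upright, so on to the pink dish.

Request:
{"method": "apply_moves", "body": {"moves": "1 .1 -.057 0 0 0 0;1 .16 -.091 0 0 0 0;1 .2 -.113 0 0 0 0;1 .2 -.113 0 0 0 0;1 .2 -.113 0 0 0 0;1 .2 -.113 0 0 0 0;1 .2 -.113 0 0 0 0;1 .2 -.113 0 0 0 0;1 .2 -.113 0 0 0 0;1 .2 -.113 0 0 0 0;1 .15 -.085 0 0 0 0;1 .08 -.048 0 0 0 0"}}

```text
t: 15.2
eef_pos: [0.6, 0.204, 0.1848]
tool_rot: [-0.001, 0.828, 0.56, -0.001]
contact_force: [-0.4, -0.7, -0.6]
gripper_width: 0.323
```

Request:
{"method": "apply_moves", "body": {"moves": "1 0 0 0 0 0 0;1 0 0 0 0 0 0;1 0 0 0 0 0 0"}}

```text
t: 15.45
eef_pos: [0.6023, 0.1967, 0.1857]
tool_rot: [0.001, 0.83, 0.557, -0.001]
contact_force: [0.4, -0.6, -1.4]
gripper_width: 0.324
```

```bash
python3 go.py .6021 .199 .068
```

```text
t 15.45 at [0.6023 0.1967 0.1857] w 0.324 units [ 0.018 -0.009  0.98 ] mm [  2.2  -1.1 117.7] rows>= 3.0
z axis [-3.0e-04 -1.5e-03 -1.0e+00] x [ 0.379  0.925 -0.001] F [ 0.4 -0.6 -1.4]
```

Request:
{"method": "apply_moves", "body": {"moves": "1 0.01 0 .08 0 0 0;1 0 0 .14 0 0 0;1 0 0 .14 0 0 0;1 0 0 .14 0 0 0;1 0 0 .14 0 0 0;1 0 0 .14 0 0 0;1 0 0 .1 0 0 0;1 0 0 .05 0 0 0;1 0 0 .03 0 0 0;1 0 0 .02 0 0 0;1 0 0 0 0 0 0;1 0 0 0 0 0 0"}}

```text
t: 16.45
eef_pos: [0.6031, 0.2002, 0.0691]
tool_rot: [0.0, 0.83, 0.558, 0.001]
contact_force: [0.4, 1.1, -1.0]
gripper_width: 0.326
```

Request:
{"method": "apply_moves", "body": {"moves": "1 0 0 .01 0 0 0;1 0 0 0 0 0 0"}}

```text
t: 16.62
eef_pos: [0.603, 0.2002, 0.0677]
tool_rot: [0.0, 0.83, 0.558, 0.001]
contact_force: [-0.2, 0.2, -1.2]
gripper_width: 0.32
```

Request:
{"method": "apply_moves", "body": {"moves": "1 0 0 .008 0 0 0;1 0 0 0 0 0 0"}}

```text
t: 16.78
eef_pos: [0.6027, 0.2002, 0.0664]
tool_rot: [-0.0, 0.83, 0.558, 0.0]
contact_force: [0.0, -0.0, -0.2]
gripper_width: 0.326
```

Request:
{"method": "apply_moves", "body": {"moves": "1 0 0 .007 0 0 0;1 0 0 0 0 0 0"}}

```text
t: 16.95
eef_pos: [0.6033, 0.2, 0.0663]
tool_rot: [0.0, 0.83, 0.558, 0.001]
contact_force: [-1.5, -1.4, 6.1]
gripper_width: 0.323
```

Contact with the dish floor (6 N), so release and go up.

Request:
{"method": "apply_moves", "body": {"moves": "1 0 0 -.004 0 0 0;0.2 0 0 0 0 0 0;0 0 0 0 0 0 0;-.3 0 0 0 0 0 0;-.6 0 0 0 0 0 0;-1 0 0 0 0 0 0;-1 0 0 0 0 0 0;-1 0 0 0 0 0 0;-1 0 0 0 0 0 0;-1 0 0 0 0 0 0;-1 0 0 0 0 0 0"}}

```text
t: 17.87
eef_pos: [0.6026, 0.2, 0.0658]
tool_rot: [-0.0, 0.83, 0.558, -0.0]
contact_force: [0.1, 0.0, 0.7]
gripper_width: 0.999
```

Request:
{"method": "apply_moves", "body": {"moves": "-1 0 0 -.08 0 0 0;-1 0 0 -.15 0 0 0;-1 0 0 -.15 0 0 0;-1 0 0 -.15 0 0 0;-1 0 0 -.15 0 0 0;-1 0 0 -.12 0 0 0;-1 0 0 0 0 0 0;-1 0 0 0 0 0 0"}}

```text
t: 18.53
eef_pos: [0.6032, 0.2003, 0.1631]
tool_rot: [0.0, 0.83, 0.558, 0.001]
contact_force: [1.6, 0.5, -0.4]
gripper_width: 1.004
```

```bash
python3 go.py .4908 -.2339 .166; python3 -c "
from h import *
p=imaging.read_camera('scene');cv2.imwrite('pics/s4.png',p['image'][:,:,::-1])"
```

```text
t 18.53 at [0.6032 0.2003 0.1631] w 1.004 units [-3.704  0.497 -0.03 ] mm [-444.5   59.7   -3.6] rows>= 12.0
z axis [ 0.0021  0.0011 -1.    ] x [0.377 0.926 0.002] F [ 1.6  0.5 -0.4]
```

View pics/s4.png

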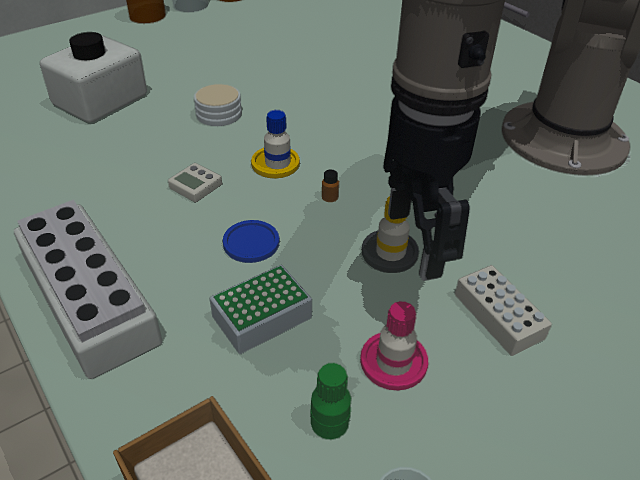

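Pink stands in the pink dish (scene 397,350). Now blue.

Request:
{"method": "apply_moves", "body": {"moves": "-1 -.247 .033 -.002 0 0 0;-1 -.247 .033 -.002 0 0 0;-1 -.247 .033 -.002 0 0 0;-1 -.247 .033 -.002 0 0 0;-1 -.247 .033 -.002 0 0 0;-1 -.247 .033 -.002 0 0 0;-1 -.247 .033 -.002 0 0 0;-1 -.247 .033 -.002 0 0 0;-1 -.247 .033 -.002 0 0 0;-1 -.247 .033 -.002 0 0 0;-1 -.247 .033 -.002 0 0 0;-1 -.247 .033 -.002 0 0 0"}}

```text
t: 19.58
eef_pos: [0.511, -0.1484, 0.1637]
tool_rot: [-0.001, 0.83, 0.558, -0.001]
contact_force: [0.3, 0.1, -0.0]
gripper_width: 1.001
```

Request:
{"method": "apply_moves", "body": {"moves": "-1 -.247 .033 -.002 0 0 0;-1 -.247 .033 -.002 0 0 0;-1 -.247 .033 -.002 0 0 0;-1 0 0 0 0 0 0;-1 0 0 0 0 0 0;-1 0 0 0 0 0 0;-1 0 0 0 0 0 0"}}

```text
t: 20.17
eef_pos: [0.4901, -0.2326, 0.1648]
tool_rot: [-0.001, 0.829, 0.559, -0.0]
contact_force: [0.1, 0.7, -0.4]
gripper_width: 0.998
```

```bash
python3 go.py .4908 -.2339 .067
```

```text
t 20.17 at [ 0.4901 -0.2326  0.1648] w 0.998 units [-0.008  0.011  0.815] mm [-1.   1.3 97.8] rows>= 3.0
z axis [-1.e-03  9.e-04 -1.e+00] x [0.375 0.927 0.   ] F [ 0.1  0.7 -0.4]
```

Request:
{"method": "apply_moves", "body": {"moves": "-1 -.006 .008 .08 0 0 0;-1 0 0 .15 0 0 0;-1 0 0 .15 0 0 0;-1 0 0 .15 0 0 0;-1 0 0 .15 0 0 0;-1 0 0 .1 0 0 0;-1 0 0 .03 0 0 0;-1 0 0 0 0 0 0;-1 0 0 0 0 0 0;-1 0 0 0 0 0 0"}}

```text
t: 21.0
eef_pos: [0.4913, -0.2354, 0.0691]
tool_rot: [0.001, 0.83, 0.558, 0.001]
contact_force: [0.5, -0.1, 0.0]
gripper_width: 1.003
```

```bash
python3 go.py .4908 -.2339 .067
```

```text
t 21.0 at [ 0.4913 -0.2354  0.0691] w 1.003 units [ 0.01  -0.008  0.017] mm [ 1.2 -1.   2.1] rows>= 1.0
z axis [ 1.6e-03 -5.0e-04 -1.0e+00] x [0.377 0.926 0.   ] F [ 0.5 -0.1  0. ]
```

Request:
{"method": "apply_moves", "body": {"moves": "-1 .01 -.006 .018 0 0 0;1 0 0 0 0 0 0;1 0 0 0 0 0 0;1 0 0 0 0 0 0;1 0 0 0 0 0 0;1 0 0 0 0 0 0;1 0 0 0 0 0 0;1 0 0 0 0 0 0;1 0 0 0 0 0 0;1 0 0 0 0 0 0;1 0 0 0 0 0 0", "force": 40}}

```text
t: 21.92
eef_pos: [0.4906, -0.2338, 0.0664]
tool_rot: [0.0, 0.83, 0.558, 0.0]
contact_force: [-0.9, 0.1, 4.8]
gripper_width: 0.322
```

Request:
{"method": "apply_moves", "body": {"moves": "1 0 0 -.03 0 0 0;1 0 0 -.06 0 0 0;1 0 0 -.1 0 0 0;1 0 0 -.13 0 0 0;1 0 0 -.13 0 0 0;1 0 0 -.13 0 0 0;1 0 0 -.13 0 0 0;1 0 0 -.13 0 0 0;1 0 0 -.1 0 0 0;1 0 0 -.06 0 0 0;1 0 0 0 0 0 0;1 0 0 0 0 0 0"}}

```text
t: 22.92
eef_pos: [0.4903, -0.2338, 0.1864]
tool_rot: [0.0, 0.83, 0.558, 0.0]
contact_force: [-0.7, 0.3, -0.9]
gripper_width: 0.324
```

```bash
python3 go.py .6333 -.0866 .186; python3 -c "
from h import *
p=imaging.read_camera('scene');cv2.imwrite('pics/s5.png',p['image'][:,:,::-1])"
```

```text
t 22.92 at [ 0.4903 -0.2338  0.1864] w 0.324 units [1.585 0.641 0.004] mm [190.2  76.9   0.5] rows>= 6.0
z axis [ 7.e-04 -0.e+00 -1.e+00] x [0.377 0.926 0.   ] F [-0.7  0.3 -0.9]
```

View pics/s5.png

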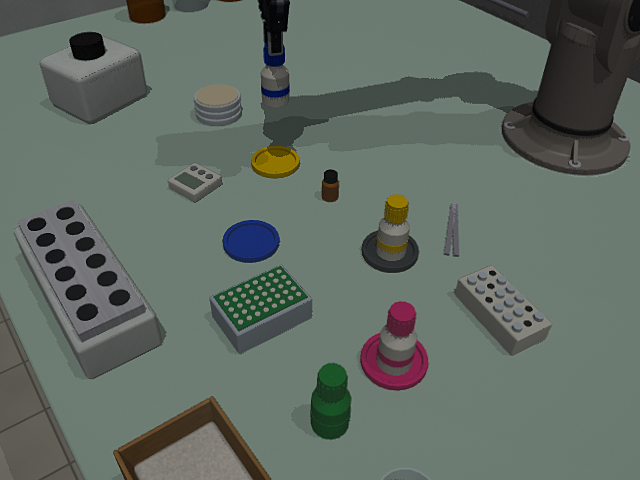

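Blue is held upright, so on to the blue dish.

Request:
{"method": "apply_moves", "body": {"moves": "1 .08 .032 0 0 0 0;1 .15 .061 0 0 0 0;1 .18 .073 0 0 0 0;1 .18 .073 0 0 0 0;1 .18 .073 0 0 0 0;1 .18 .073 0 0 0 0;1 .18 .073 0 0 0 0;1 .18 .073 0 0 0 0;1 .15 .061 0 0 0 0;1 .085 .034 0 0 0 0;1 .04 .016 0 0 0 0;1 0 0 0 0 0 0"}}

```text
t: 23.97
eef_pos: [0.6336, -0.0855, 0.1852]
tool_rot: [-0.0, 0.829, 0.559, -0.0]
contact_force: [-0.3, -0.1, -1.3]
gripper_width: 0.323
```

Request:
{"method": "apply_moves", "body": {"moves": "1 0 0 0 0 0 0;1 0 0 0 0 0 0"}}

```text
t: 24.13
eef_pos: [0.6325, -0.0883, 0.186]
tool_rot: [0.0, 0.83, 0.557, -0.0]
contact_force: [-0.5, -1.2, -0.8]
gripper_width: 0.324
```

```bash
python3 go.py .6333 -.0866 .068
```

```text
t 24.13 at [ 0.6325 -0.0883  0.186 ] w 0.324 units [0.017 0.002 0.983] mm [  2.    0.2 118. ] rows>= 3.0
z axis [-8.e-04 -7.e-04 -1.e+00] x [ 0.379  0.925 -0.001] F [-0.5 -1.2 -0.8]
```

Request:
{"method": "apply_moves", "body": {"moves": "1 0.008 0 .08 0 0 0;1 0 0 .14 0 0 0;1 0 0 .14 0 0 0;1 0 0 .14 0 0 0;1 0 0 .14 0 0 0;1 0 0 .14 0 0 0;1 0 0 .1 0 0 0;1 0 0 .05 0 0 0;1 0 0 .03 0 0 0;1 0 0 .02 0 0 0;1 0 0 0 0 0 0;1 0 0 0 0 0 0"}}

```text
t: 25.13
eef_pos: [0.6343, -0.0859, 0.0692]
tool_rot: [0.0, 0.83, 0.558, 0.001]
contact_force: [-0.3, 0.9, -1.3]
gripper_width: 0.324
```

Request:
{"method": "apply_moves", "body": {"moves": "1 0 0 .01 0 0 0;1 0 0 0 0 0 0"}}

```text
t: 25.3
eef_pos: [0.6341, -0.0858, 0.0678]
tool_rot: [0.0, 0.83, 0.558, 0.0]
contact_force: [-0.0, 0.4, -0.4]
gripper_width: 0.324
```

Request:
{"method": "apply_moves", "body": {"moves": "1 0 0 .008 0 0 0;1 0 0 0 0 0 0"}}

```text
t: 25.47
eef_pos: [0.634, -0.0858, 0.0666]
tool_rot: [0.0, 0.83, 0.558, 0.0]
contact_force: [0.4, 0.2, -0.0]
gripper_width: 0.317
```

Request:
{"method": "apply_moves", "body": {"moves": "1 0 0 .007 0 0 0;1 0 0 0 0 0 0"}}

```text
t: 25.63
eef_pos: [0.6346, -0.0859, 0.0665]
tool_rot: [0.0, 0.83, 0.558, 0.001]
contact_force: [-1.6, 0.7, 4.7]
gripper_width: 0.322
```

Request:
{"method": "apply_moves", "body": {"moves": "1 0 0 -.004 0 0 0;0.2 0 0 0 0 0 0;0 0 0 0 0 0 0;-.3 0 0 0 0 0 0;-.6 0 0 0 0 0 0;-1 0 0 0 0 0 0;-1 0 0 0 0 0 0;-1 0 0 0 0 0 0;-1 0 0 0 0 0 0;-1 0 0 0 0 0 0;-1 0 0 0 0 0 0"}}

```text
t: 26.55
eef_pos: [0.6338, -0.0858, 0.066]
tool_rot: [0.0, 0.83, 0.558, 0.0]
contact_force: [0.7, 0.4, -0.0]
gripper_width: 1.001
```

Request:
{"method": "apply_moves", "body": {"moves": "-1 0 0 -.08 0 0 0;-1 0 0 -.15 0 0 0;-1 0 0 -.15 0 0 0;-1 0 0 -.15 0 0 0;-1 0 0 -.15 0 0 0;-1 0 0 -.12 0 0 0;-1 0 0 0 0 0 0;-1 0 0 0 0 0 0"}}

```text
t: 27.22
eef_pos: [0.6344, -0.0859, 0.1633]
tool_rot: [0.001, 0.83, 0.558, 0.001]
contact_force: [-0.7, 0.2, -0.3]
gripper_width: 1.0
```

```bash
python3 - <<'E'
from loc import *
import go
ps=[imaging.read_camera(c) for c in("top","scene")]
B={'pink':(.603,.2),'blue':(.634,-.086),'yellow':(.478,.047)}
for c in B:
    us=[cap(p,c,B[c]) for p in ps]
    print(c,[u[1].tolist() for u in us],tri(ps,[u[0] for u in us]))
cv2.imwrite('pics/s6.png',ps[1]['image'][:,:,::-1])
go.go(.478,.0475,.166)
E
```

```text
pink [[173, 208, 35, 40, 694], [387, 302, 29, 34, 801]] (array([0.60168298, 0.19897199, 0.08533568]), np.float64(0.10252306007680545))Traceback (most recent call last):
  File "<stdin>", line 6, in <module>
  File "loc.py", line 12, in cap
    i=1+np.argmax(s[1:,4]);return ce[i],s[i]
        ~~~~~~~~~^^^^^^^^^
    return _wrapfunc(a, 'argmax', axis=axis, out=out, **kwds)
    return bound(*args, **kwds)
ValueError: attempt to get argmax of an empty sequence
```

```bash
python3 - <<'E'
from loc import *
import go
p=imaging.read_camera('scene');cv2.imwrite('pics/s6.png',p['image'][:,:,::-1])
u=cap(p,'yellow',(.478,.047));print(u,ray(p,u[0],.0872))
go.go(.478,.0475,.166)
E
```

```text
(array([395.98956522, 208.30956522]), array([385, 194,  24,  30, 575], dtype=int32)) [0.47673797 0.04847585 0.0872    ]
t 27.37 at [ 0.633  -0.0856  0.161 ] w 1.002 units [ 0.54  -1.615 -0.039] mm [  64.8 -193.8   -4.7] rows>= 6.0
z axis [-1.7e-03  2.0e-04 -1.0e+00] x [ 0.377  0.926 -0.001] F [ 1.2  0.4 -0.1]
```

View pics/s6.png

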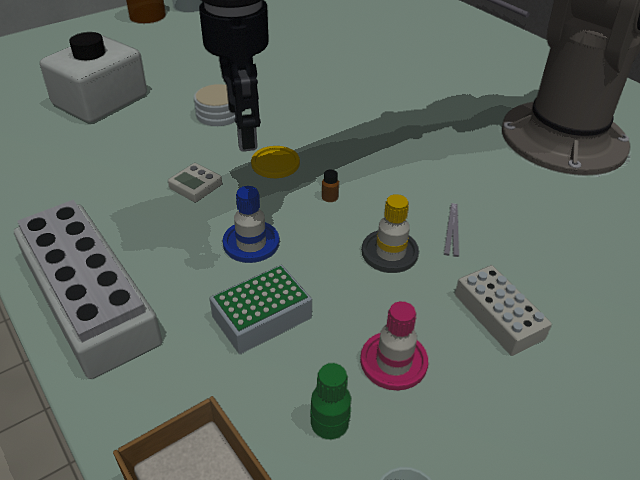

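Blue stands in the blue dish (scene 250,230). Last bottle: yellow from grey, seen at (.477,.048).

Request:
{"method": "apply_moves", "body": {"moves": "-1 .067 -.202 -.004 0 0 0;-1 .067 -.202 -.004 0 0 0;-1 .067 -.202 -.004 0 0 0;-1 .067 -.202 -.004 0 0 0;-1 .067 -.202 -.004 0 0 0;-1 .067 -.202 -.004 0 0 0;-1 .067 -.202 0 0 0 0;-1 .067 -.202 0 0 0 0;-1 0 0 0 0 0 0;-1 0 0 0 0 0 0;-1 0 0 0 0 0 0;-1 0 0 0 0 0 0"}}

```text
t: 28.37
eef_pos: [0.4791, 0.0461, 0.1647]
tool_rot: [0.0, 0.83, 0.557, -0.0]
contact_force: [-0.3, -0.1, -0.1]
gripper_width: 1.002
```

```bash
python3 go.py .4775 .0475 .067
```

```text
t 28.37 at [0.4791 0.0461 0.1647] w 1.002 units [ 0.006 -0.017  0.814] mm [ 0.7 -2.  97.7] rows>= 3.0
z axis [ 1.e-04 -5.e-04 -1.e+00] x [ 0.378  0.926 -0.   ] F [-0.3 -0.1 -0.1]
```

Request:
{"method": "apply_moves", "body": {"moves": "-1 .005 -.012 .08 0 0 0;-1 0 0 .15 0 0 0;-1 0 0 .15 0 0 0;-1 0 0 .15 0 0 0;-1 0 0 .15 0 0 0;-1 0 0 .1 0 0 0;-1 0 0 .03 0 0 0;-1 0 0 0 0 0 0;-1 0 0 0 0 0 0;-1 0 0 0 0 0 0"}}

```text
t: 29.2
eef_pos: [0.478, 0.0479, 0.0682]
tool_rot: [0.0, 0.83, 0.558, 0.001]
contact_force: [-0.2, -0.4, 0.2]
gripper_width: 1.001
```

```bash
python3 go.py .4775 .0475 .067
```

```text
t 29.2 at [0.478  0.0479 0.0682] w 1.001 units [-0.005 -0.003  0.01 ] mm [-0.6 -0.3  1.2] rows>= 1.0
z axis [ 1.2e-03  2.0e-04 -1.0e+00] x [0.378 0.926 0.001] F [-0.2 -0.4  0.2]
```

Request:
{"method": "apply_moves", "body": {"moves": "-1 -.003 0 .01 0 0 0;1 0 0 0 0 0 0;1 0 0 0 0 0 0;1 0 0 0 0 0 0;1 0 0 0 0 0 0;1 0 0 0 0 0 0;1 0 0 0 0 0 0;1 0 0 0 0 0 0;1 0 0 0 0 0 0;1 0 0 0 0 0 0;1 0 0 0 0 0 0", "force": 40}}

```text
t: 30.12
eef_pos: [0.4775, 0.0477, 0.0668]
tool_rot: [0.0, 0.83, 0.558, 0.0]
contact_force: [-1.0, -0.2, 5.1]
gripper_width: 0.322
```

Request:
{"method": "apply_moves", "body": {"moves": "1 0 0 -.03 0 0 0;1 0 0 -.06 0 0 0;1 0 0 -.1 0 0 0;1 0 0 -.13 0 0 0;1 0 0 -.13 0 0 0;1 0 0 -.13 0 0 0;1 0 0 -.13 0 0 0;1 0 0 -.13 0 0 0;1 0 0 -.1 0 0 0;1 0 0 -.06 0 0 0;1 0 0 0 0 0 0;1 0 0 0 0 0 0"}}

```text
t: 31.12
eef_pos: [0.4771, 0.0477, 0.1864]
tool_rot: [-0.0, 0.83, 0.558, 0.0]
contact_force: [0.4, 0.8, -1.6]
gripper_width: 0.321
```

```bash
python3 go.py .4943 -.2343 .187; python3 -c "
from h import *
p=imaging.read_camera('scene');cv2.imwrite('pics/s7.png',p['image'][:,:,::-1])"
```

```text
t 31.12 at [0.4771 0.0477 0.1864] w 0.321 units [-2.122  1.02  -0.005] mm [-254.7  122.3   -0.6] rows>= 8.0
z axis [ 2.e-04  2.e-04 -1.e+00] x [0.377 0.926 0.   ] F [ 0.4  0.8 -1.6]
```

View pics/s7.png

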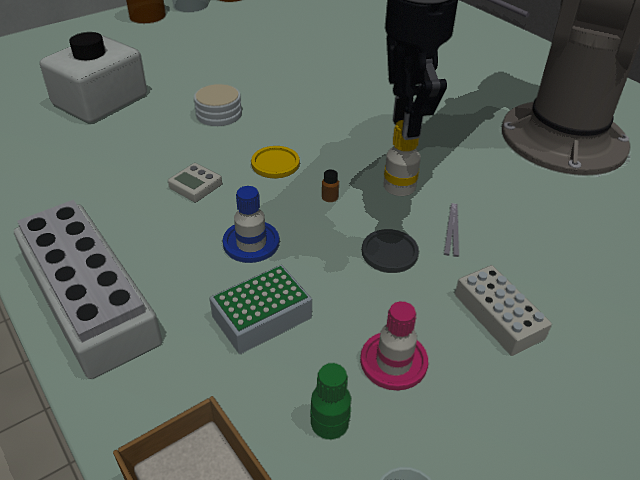

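Request:
{"method": "apply_moves", "body": {"moves": "1 -.08 .038 0 0 0 0;1 -.15 .072 0 0 0 0;1 -.2 .096 0 0 0 0;1 -.2 .096 0 0 0 0;1 -.2 .096 0 0 0 0;1 -.2 .096 0 0 0 0;1 -.2 .096 0 0 0 0;1 -.2 .096 0 0 0 0;1 -.2 .096 0 0 0 0;1 -.2 .096 0 0 0 0;1 -.17 .082 0 0 0 0;1 -.122 .06 0 0 0 0"}}

```text
t: 32.17
eef_pos: [0.4931, -0.2377, 0.1856]
tool_rot: [-0.0, 0.831, 0.557, -0.001]
contact_force: [0.2, -0.2, -1.4]
gripper_width: 0.32
```

Request:
{"method": "apply_moves", "body": {"moves": "1 0 0 0 0 0 0;1 0 0 0 0 0 0;1 0 0 0 0 0 0;1 0 0 0 0 0 0"}}

```text
t: 32.5
eef_pos: [0.4943, -0.2332, 0.1859]
tool_rot: [-0.001, 0.829, 0.559, -0.0]
contact_force: [-0.4, 0.4, -1.2]
gripper_width: 0.323
```

```bash
python3 go.py .4943 -.2343 .068
```

```text
t 32.5 at [ 0.4943 -0.2332  0.1859] w 0.323 units [-0.009  0.005  0.983] mm [ -1.1   0.6 117.9] rows>= 3.0
z axis [-1.e-03  8.e-04 -1.e+00] x [0.376 0.927 0.   ] F [-0.4  0.4 -1.2]
```

Request:
{"method": "apply_moves", "body": {"moves": "1 -0.005 0 .08 0 0 0;1 0 0 .14 0 0 0;1 0 0 .14 0 0 0;1 0 0 .14 0 0 0;1 0 0 .14 0 0 0;1 0 0 .14 0 0 0;1 0 0 .1 0 0 0;1 0 0 .05 0 0 0;1 0 0 .03 0 0 0;1 0 0 .02 0 0 0;1 0 0 0 0 0 0;1 0 0 0 0 0 0"}}

```text
t: 33.5
eef_pos: [0.4947, -0.2351, 0.0694]
tool_rot: [0.0, 0.83, 0.558, 0.0]
contact_force: [-0.2, -0.3, -0.6]
gripper_width: 0.318
```

Request:
{"method": "apply_moves", "body": {"moves": "1 0 0 .01 0 0 0;1 0 0 0 0 0 0"}}

```text
t: 33.67
eef_pos: [0.4946, -0.235, 0.068]
tool_rot: [0.0, 0.83, 0.558, 0.0]
contact_force: [0.3, -0.4, -1.1]
gripper_width: 0.33
```

Request:
{"method": "apply_moves", "body": {"moves": "1 0 0 .007 0 0 0;1 0 0 0 0 0 0"}}

```text
t: 33.83
eef_pos: [0.4944, -0.2349, 0.0669]
tool_rot: [0.0, 0.83, 0.558, 0.0]
contact_force: [0.4, 0.9, 0.5]
gripper_width: 0.317
```

Request:
{"method": "apply_moves", "body": {"moves": "1 0 0 .006 0 0 0;1 0 0 0 0 0 0"}}

```text
t: 34.0
eef_pos: [0.4949, -0.2353, 0.0669]
tool_rot: [0.001, 0.83, 0.558, 0.0]
contact_force: [-1.2, -0.2, 4.8]
gripper_width: 0.326
```

Request:
{"method": "apply_moves", "body": {"moves": "1 0 0 -.004 0 0 0;0.2 0 0 0 0 0 0;0 0 0 0 0 0 0;-.3 0 0 0 0 0 0;-.6 0 0 0 0 0 0;-1 0 0 0 0 0 0;-1 0 0 0 0 0 0;-1 0 0 0 0 0 0;-1 0 0 0 0 0 0;-1 0 0 0 0 0 0;-1 0 0 0 0 0 0"}}

```text
t: 34.92
eef_pos: [0.4942, -0.2349, 0.0665]
tool_rot: [-0.0, 0.83, 0.558, -0.0]
contact_force: [-1.3, -0.3, 0.2]
gripper_width: 1.002
```

Request:
{"method": "apply_moves", "body": {"moves": "-1 0 0 -.08 0 0 0;-1 0 0 -.15 0 0 0;-1 0 0 -.15 0 0 0;-1 0 0 -.15 0 0 0;-1 0 0 -.15 0 0 0;-1 0 0 -.15 0 0 0;-1 0 0 -.15 0 0 0;-1 0 0 -.1 0 0 0;-1 0 0 0 0 0 0;-1 0 0 0 0 0 0"}}

```text
t: 35.75
eef_pos: [0.4946, -0.235, 0.1969]
tool_rot: [0.001, 0.83, 0.558, 0.001]
contact_force: [0.4, 0.7, -0.9]
gripper_width: 1.0
```

Request:
{"method": "apply_moves", "body": {"moves": "-1 -.15 .06 0 0 0 0;-1 -.2 .08 0 0 0 0;-1 -.2 .08 0 0 0 0;-1 -.2 .08 0 0 0 0;-1 -.2 .08 0 0 0 0;-1 -.1 .04 0 0 0 0;-1 0 0 0 0 0 0;-1 0 0 0 0 0 0;-1 0 0 0 0 0 0;-1 0 0 0 0 0 0"}}

```text
t: 36.58
eef_pos: [0.4939, -0.3686, 0.1958]
tool_rot: [-0.001, 0.829, 0.559, 0.0]
contact_force: [-0.8, 0.4, 1.1]
gripper_width: 0.996
```

```bash
python3 - <<'E'
from loc import *
ps=[imaging.read_camera(c) for c in("top","scene")]
for n,p in zip('ts',ps): cv2.imwrite(f'pics/f{n}.png',p['image'][:,:,::-1])
for n in ("bottle_pink","bottle_blue","bottle_yellow","vial","timer","tip_box"):
    for p in ps:
        for a in nets.spot_point(p,n)[:2]: print(n,np.round(ray(p,a['location'],.005 if 'bot' in n else 0),3)[:2],round(a['score'],2))
print(bot.get_obs()['t'],bot.get_obs()['contact_force'])
E
```

```text
bottle_pink [0.602 0.201] 0.61
bottle_blue [ 0.637 -0.086] 0.62
bottle_blue [ 0.636 -0.082] 0.61
bottle_yellow [0.712 0.216] 0.78
bottle_yellow [ 0.494 -0.23 ] 0.77
bottle_yellow [ 0.495 -0.233] 0.8
bottle_yellow [0.718 0.221] 0.75
vial [ 0.473 -0.107] 0.53
vial [ 0.468 -0.12 ] 0.59
timer [ 0.639 -0.262] 0.83
timer [ 0.494 -0.233] 0.54
timer [ 0.638 -0.258] 0.8
timer [ 0.469 -0.116] 0.34
tip_box [0.698 0.052] 0.65
tip_box [0.696 0.045] 0.96
tip_box [ 0.633 -0.089] 0.28
37.2833 [ 0.88633504 -0.82291148 -0.48274754]
```

View pics/fs.png

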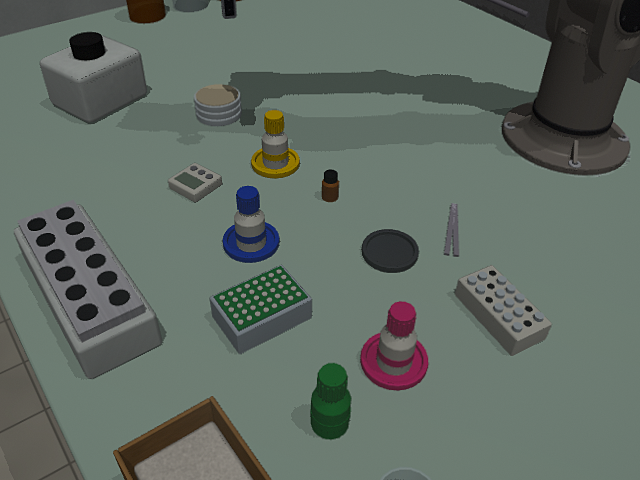

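View pics/ft.png

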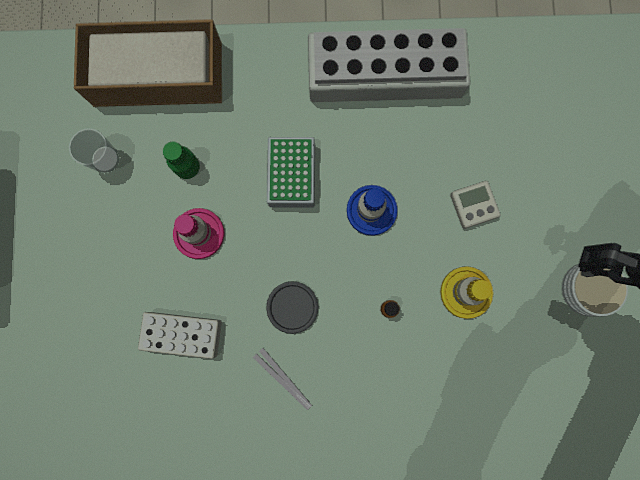

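All three bottles stand in their matching dishes: yellow (scene 275,150), blue (250,230) and pink (397,350). Grey is empty and the bystanders look the same as in the first picture, so I'm handing in.

```bash
python3 -c "
from station import bot
print(bot.hand_in())"
```

```text
the job is handed in; nothing more can be done
None
```

I moved yellow to the grey dish, pink to the pink dish, blue to the blue dish, then yellow from grey to the yellow dish. I handed the job in with about 37 s of the 96 s used; the hand-in gave no verdict.

**Bottles:** In the final top and scene pictures each bottle stands upright in the dish of its own colour, and the grey dish is empty. The estimated bottle bases are within about 6 mm of the dish centres, against 14.5 mm allowed. I judged upright from the pictures and did not measure the tilt.

**Bystanders:** The timer and tip box show no sign of having moved: the tip-box estimates differ by up to 9 mm, which is detection scatter. One low-score vial estimate in the scene view was about 13 mm off (0.468, -0.120). The top-view estimate (0.473, -0.107) and both pictures show the vial at its starting place, so I took that as a detection error.

**Other checks:**
- The gripper was open and clear of everything, with wrist force at noise level.
- The detector also reported the green look-alike as a yellow bottle; I left it untouched.
- One mid-job cap measurement failed because the blue cap was not found in the top view, probably hidden by the gripper. I used the scene camera instead.

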